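Put the four inks back in their cups after mosaic class

ROBOT

A 6-joint arm with a two-finger parallel gripper is mounted at the origin on the work surface. World frame = base frame: x ahead of the robot, y to its left, z up, the work surface at z = 0. Lengths are in m, angles in rad, forces in N, time in s.
With the tool pointing down it reaches from about 0.35 to 0.85 m from the base axis. Payload 8.1 kg.
Tool frame: the origin (TCP) lies on the mounting face of the last link; the fingertips stand 186 mm ahead of it and the grasp point (between the pads) lies 167 mm ahead of it; z points along the fingers, y is the line along which they close (so a half turn about z gives the same grasp; the last joint's range is limited). The gripper opens to 93 mm and grips with 3 to 60 N. Pads are 15 mm wide; open, the fingers measure 128 mm over their backs; the gripper's body (75 mm by 188 mm) begins 65 mm behind the grasp point.
Start: joints at [-1.29, 0.13, 1.488, -0, 1.523, -0.085], TCP at [0.215, -0.56, 0.405] pointing down, gripper open.
Joint ranges: [-2.96, 2.96], [-0.89, 2.26], [0.02, 2.5], [-1.34, 4.48], [0, 2.73], [-2.66, 2.66]. Speed limits (rad/s): [2.39, 2.39, 2.79, 3.14, 3.14, 3.14].

INTERFACE

Orientations are given as a rotation vector (axis times angle).
In Python, from plant import read_state, read_camera, camera_params, close_job gives the robot as it stands. The module is installed in compiled form; this text tells all that it offers.
- The arm moves only by the tool servo_tool, never from a script. Its argument "increments" is a list of rows, each an object with "slide": the shift along the tool's x, y, z in mm, a list of three; "dr": the turn, a rotation vector about the tool's x, y, z in rad, a list of three; "jaw": the closure, from 0 (fully open) to 1 (shut). In form: [{"slide": [x, y, z], "dr": [ax, ay, az], "jaw": jaw}, ...]. A call has 1 to 20 rows; each row is the pose to reach, as a shift and turn from the pose commanded when the call began, along the tool's axes at that moment; what a row does not reach only later rows make up. A row lasts 1/10 s, in which the tool goes at most 50 mm and 8.59 degrees, less where a joint would pass 70% of its speed; a pose out of reach is approached as far as the arm can. A call with a gripper value outside its range is refused whole. The fingers move at their own pace and stop on an object; "force" is the grip in N (left out, the last holds). Time passes only in rows, so rows that repeat a pose let the fingers close. It gives the time, the measured TCP pose, the force, the opening and the grip force at its end, in the units of the state.
- read_state(): the state, without advancing time (a new reading comes with each control period).
- read_camera(name): name is "scene" or "side" or "wrist"; returns (picture, depth): 420x560x3 uint8, red, green, blue; 420x560 float32, m along the optical axis (not along the pixel's ray), 0 where there is no reading.
- camera_params(name): a dict with "fx", "fy", "cx", "cy" (pixels), "rvec" (rotation vector, rad) and "tvec" (3), from world to camera coordinates, as OpenCV has them. Camera axes: x right, y down, z forward; pixel columns grow to the right and rows downward; lengths in m; the calibration is good to about 2 mm. A picture is of the moment at which its call begins: read the wrist's pose just before it. camera_params takes no time and is no camera call; for the wrist camera it gives the pose at the moment of the call.
- close_job(): hands the job in; it is judged then, once.
The state is a dict: "t": time; "q": joint angles; "dq": joint speeds; "joint_torque": joint torques, N m; "tool_pos": TCP position; "orientation": TCP orientation; "force": force on the tool from outside, world axes, zero at the start; "wrist_torque": the same for the moment, N m; "opening": finger opening in m; "gripper_force": force on a finger pad.
Only numpy, scipy, OpenCV 4.12 (cv2) and the standard library are available. Lean on these libraries where they do the work, as an engineer would, in place of code of your own. Each camera call takes 0.05 s, during which the arm holds its last target. There are 200 camera calls.

TASK

The mosaic class is over: gather the four white-capped ink bottles from the table into the ink tray, each standing upright in the cup of its own colour, right down on the cup's floor. The red and the blue bottle with black caps are glass paints still in use: leave both standing where they are, without bumping them out of place.

Things in the scene. Friction and masses are not known exactly. Their poses are not given: they have to be found in the camera images.
- red_ink_mid (a point): centre of the red ink bottle with the WHITE cap, half-way up, 42 mm above its foot. Upright round dropper bottle, red body 36 mm in diameter and straight from the foot up to 56 mm, then a narrow white cap 25 mm in diameter up to 84 mm; 40 to 85 g; z is its axis, up
- blue_ink_mid (a point): centre of the blue ink bottle with the WHITE cap, half-way up, 42 mm above its foot. Upright round dropper bottle, blue body 36 mm in diameter and straight from the foot up to 56 mm, then a narrow white cap 25 mm in diameter up to 84 mm; 40 to 85 g; z is its axis, up
- yellow_ink_mid (a point): centre of the yellow ink bottle with the WHITE cap, half-way up, 42 mm above its foot. Upright round dropper bottle, yellow body 36 mm in diameter and straight from the foot up to 56 mm, then a narrow white cap 25 mm in diameter up to 84 mm; 40 to 85 g; z is its axis, up
- green_ink_mid (a point): centre of the green ink bottle with the WHITE cap, half-way up, 42 mm above its foot. Upright round dropper bottle, green body 36 mm in diameter and straight from the foot up to 56 mm, then a narrow white cap 25 mm in diameter up to 84 mm; 40 to 85 g; z is its axis, up
- red_black_cap_mid (a point): centre (42 mm above the foot) of a look-alike red bottle of the same shape and size, but with a BLACK cap: glass paint, not ink; it stays where it stands
- blue_black_cap_mid (a point): centre (42 mm above the foot) of a look-alike blue bottle of the same shape and size, but with a BLACK cap: glass paint, not ink; it stays where it stands
- red_cup: red square cup fixed in the tray, open above: 66 mm square outside, 58 mm inside, 16 mm high, walls and floor 4 mm thick, so 12 mm deep. Origin: centre of its underside, 4 mm above the table (inner floor at z = 8 mm, rim at 20 mm); x and y along its walls, z up. The four cups stand 2 by 2, 88 mm centre to centre, in a cream tray 192 mm square with a 20 mm rim; which colour is where varies
- blue_cup: blue square cup fixed in the tray, open above: 66 mm square outside, 58 mm inside, 16 mm high, walls and floor 4 mm thick, so 12 mm deep. Origin: centre of its underside, 4 mm above the table (inner floor at z = 8 mm, rim at 20 mm); x and y along its walls, z up. The four cups stand 2 by 2, 88 mm centre to centre, in a cream tray 192 mm square with a 20 mm rim; which colour is where varies
- yellow_cup: yellow square cup fixed in the tray, open above: 66 mm square outside, 58 mm inside, 16 mm high, walls and floor 4 mm thick, so 12 mm deep. Origin: centre of its underside, 4 mm above the table (inner floor at z = 8 mm, rim at 20 mm); x and y along its walls, z up. The four cups stand 2 by 2, 88 mm centre to centre, in a cream tray 192 mm square with a 20 mm rim; which colour is where varies
- green_cup: green square cup fixed in the tray, open above: 66 mm square outside, 58 mm inside, 16 mm high, walls and floor 4 mm thick, so 12 mm deep. Origin: centre of its underside, 4 mm above the table (inner floor at z = 8 mm, rim at 20 mm); x and y along its walls, z up. The four cups stand 2 by 2, 88 mm centre to centre, in a cream tray 192 mm square with a 20 mm rim; which colour is where varies
Not all that is in view belongs to the job. Several things look just like the yellow_cup: the one meant starts farthest from the robot's base.

How it is judged:
By the outcome, as a careful person would: the job done as asked, in the order asked, and still so for the second after the job is handed in, with the robot touching nothing.
It also fails if it takes over 88 s, if anything falls off the work surface, if the arm or the gripper's body presses on something with over 40 N, if the wrist force passes 120 N, or if a joint passes its speed limit or range.

## Working session

There is one attempt and no reset: what is moved stays moved. The work goes in short steps, Python scripts to look and compute and a tool call to move; the robot and the scene stay as the last step left them, time stands still between calls to the robot, and variables do not carry over. Pictures are saved under pics/ and viewed, at most 14 in all, crops included, and the job is handed in when it is done.

Besides the shell and the picture viewer there is one more tool, called after ">>>" in YAML: its name, and indented under it one key for each argument. servo_tool: Moves the arm, as the interface text tells. Its arguments: {"type":"object","properties":{"increments":{"type":"array"},"force":{"type":"number"}},"required":["increments"]}

```bash
mkdir -p pics; cat > h.py <<'E'
import numpy as np, cv2
from plant import *
def shot(n):
    P=camera_params(n); im,d=read_camera(n); return im,d,P
def world(d,P):
    v,u=np.mgrid[:d.shape[0],:d.shape[1]]
    c=np.stack([(u-P['cx'])/P['fx']*d,(v-P['cy'])/P['fy']*d,d],-1)
    R=cv2.Rodrigues(np.array(P['rvec'],float))[0]
    return (c-np.array(P['tvec']).ravel())@R
E
python3 - <<'E'
from h import *
for n in('scene','side'):
    im,d,P=shot(n); np.savez(n,im=im,d=d,w=world(d,P)); cv2.imwrite(f'pics/{n}0.png',im[...,::-1])
    R=cv2.Rodrigues(np.array(P['rvec'],float))[0]; print(n,-R.T@np.array(P['tvec']).ravel())
print(read_state())
E
```

```text
scene [ 1.10190225 -0.18947748  1.01803058]
side [-0.05381116  0.78907481  0.75811165]
{'t': 0.1, 'q': array([-1.29040513e+00,  1.31096658e-01,  1.48918080e+00, -9.97367932e-06,
        1.52300045e+00, -8.54170880e-02]), 'dq': array([-8.31292428e-04, -1.83221360e-03, -2.99063399e-03,  4.32955113e-04,
        7.06454885e-06, -1.11478183e-03]), 'joint_torque': array([ 1.08590240e-03, -5.61338961e+01, -4.93095160e+01,  7.69633474e-02,
        2.91636674e-02, -2.90236665e-05]), 'tool_pos': array([ 0.21457421, -0.56009653,  0.40377979]), 'orientation': array([-3.08754122e+00, -5.71107685e-01,  2.73085969e-04]), 'force': array([ 0.71951158,  1.52770955, -0.9578869 ]), 'wrist_torque': array([-0.02940826, -0.03864086,  0.02277139]), 'gripper_force': 0.0, 'opening': 0.09293747980245283}
```

View pics/scene0.png

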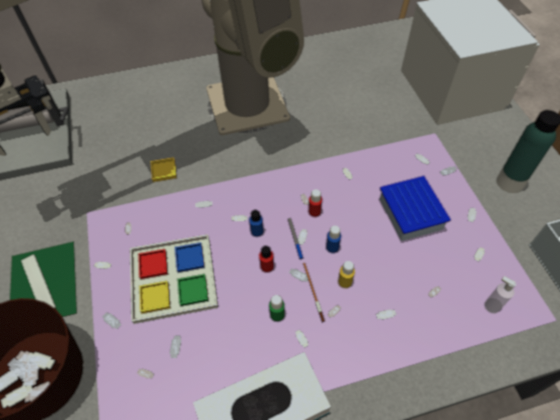

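View pics/side0.png

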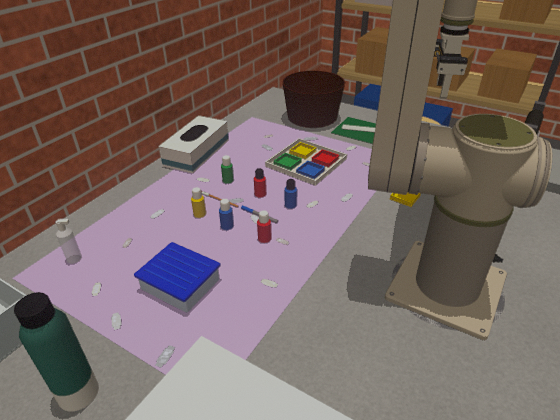

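The scene view shows white caps at red (316,200), blue (334,237), yellow (347,273) and green (277,306). The black caps are at blue (256,222) and red (266,258). The tray cups are red (153,264), blue (190,257), yellow (155,297) and green (193,290), and the yellow decoy is at (163,168), close to the base. The side view agrees with this layout.

```bash
python3 - <<'E'
from h import *
from scipy.optimize import least_squares
S={n:np.load(n+'.npz') for n in('scene','side')}
px={'R':(316,208),'B':(334,243),'Y':(347,279),'G':(277,312),'kB':(256,228),'kR':(266,263)}
for k,(u,v) in px.items():
    g=np.median(S['scene']['w'][v-2:v+3,u-2:u+3].reshape(-1,3),0)[:2]
    out=[]
    for ns in (('scene',),('side',),('scene','side')):
        p=np.concatenate([S[n]['w'][S[n]['d']>0].reshape(-1,3) for n in ns])
        c=g.copy()
        for r in (.045,.03,.03):
            m=(np.hypot(*(p[:,:2]-c).T)<r)&(p[:,2]>.012)&(p[:,2]<.05)
            q=p[m][:,:2]
            c=least_squares(lambda c:np.hypot(*(q-c).T)-.018,c if r<.04 else q.mean(0),loss='soft_l1',f_scale=.002).x
        out+=[c.round(4),m.sum()]
    cap=p[(np.hypot(*(p[:,:2]-c).T)<.02)&(p[:,2]>.079)]
    print(k,*out,'cap',cap[:,:2].mean(0).round(4),cap[:,2].max().round(3))
# cups: floor-coloured blobs
for n in S:
    im=S[n]['im'].astype(np.uint8);w=S[n]['w'];h=cv2.cvtColor(im,cv2.COLOR_RGB2HSV)
    reg=(w[...,0]>.3)&(w[...,0]<.72)&(w[...,1]<-.15)&(w[...,1]>-.5)&(w[...,2]<.03)&(w[...,2]>.002)&(h[...,1]>170)
    for k,lo,hi in(('R',170,10),('B',100,130),('Y',18,35),('G',45,85)):
        H=h[...,0];m=reg&(((H>=lo)&(H<=hi)) if lo<hi else ((H>=lo)|(H<=hi)))
        nb,l,st,ce=cv2.connectedComponentsWithStats(m.astype(np.uint8))
        i=1+st[1:,4].argmax();q=w[l==i]
        qq=q[q[:,2]>.015][:,:2].astype(np.float32)
        r=cv2.minAreaRect(qq); print(n,k,len(q),np.round(r[0],4),np.round(r[1],4),round(r[2],1),'floor z',np.percentile(q[:,2],[5,95]).round(3))
s=read_state();print(cv2.Rodrigues(s['orientation'])[0].round(3))
E
```

```text
R [0.447  0.0721] 119 [0.447  0.0745] 159 [0.447  0.0736] 278 cap [0.4464 0.0744] 0.087
B [0.5612 0.0812] 119 [0.5611 0.0833] 154 [0.5612 0.0824] 273 cap [0.5608 0.083 ] 0.086
Y [0.6585 0.0782] 116 [0.6581 0.0808] 149 [0.6584 0.0796] 265 cap [0.6579 0.0801] 0.086
G [ 0.6927 -0.0979] 104 [ 0.6923 -0.0954] 126 [ 0.6925 -0.0965] 230 cap [ 0.6928 -0.0965] 0.086
kB [ 0.463  -0.0868] 113 [ 0.463  -0.0846] 135 [ 0.4629 -0.0854] 248 cap [ 0.4633 -0.0852] 0.087
kR [ 0.567  -0.0883] 117 [ 0.5664 -0.0863] 136 [ 0.5667 -0.0871] 253 cap [ 0.5671 -0.0868] 0.085
scene R 606 [ 0.4924 -0.3485] [0.0612 0.0627] 83.7 floor z [0.003 0.018]
scene B 549 [ 0.5056 -0.2565] [0.0552 0.0658] 69.4 floor z [0.003 0.018]
scene Y 653 [ 0.5963 -0.3431] [0.0414 0.0822] 41.6 floor z [0.003 0.018]
scene G 1 [0. 0.] [0. 0.] 0.0 floor z [0.006 0.006]
side R 231 [ 0.4875 -0.3478] [0.0724 0.0657] 87.8 floor z [0.005 0.02 ]
side B 103 [ 0.4794 -0.2495] [0.078  0.0387] 48.1 floor z [0.005 0.02 ]
side Y 266 [ 0.576  -0.3555] [0.071  0.0721] 85.3 floor z [0.005 0.02 ]
side G 2 [0. 0.] [0. 0.] 0.0 floor z [0.007 0.008]
[[ 0.934  0.358 -0.   ]
 [ 0.358 -0.934  0.002]
 [ 0.    -0.002 -1.   ]]
```

```bash
cat >> h.py <<'E'
def to(x,y,z,yaw=0.):
    """slide/dr so the GRASP POINT (167mm ahead of the TCP) reaches x,y,z with tool down, tool x at yaw"""
    s=read_state();R=cv2.Rodrigues(s['orientation'])[0]
    G=np.array([[np.cos(yaw),np.sin(yaw),0],[np.sin(yaw),-np.cos(yaw),0],[0,0,-1]])
    p=np.array([x,y,z+.167])
    print('slide',(R.T@(p-s['tool_pos'])*1e3).round(1),'dr',cv2.Rodrigues(R.T@G)[0].ravel().round(3),'t',round(s['t'],2))
E
python3 - <<'E'
from h import *
from scipy.optimize import minimize
S={n:np.load(n+'.npz') for n in('scene','side')}
for ns in(('scene',),('side',),('scene','side')):
    p=np.concatenate([S[n]['w'].reshape(-1,3) for n in ns])
    p=p[(abs(p[:,0]-.54)<.15)&(abs(p[:,1]+.305)<.15)]
    q=p[(p[:,2]>.011)&(p[:,2]<.026)][:,:2].astype(np.float32)
    print(ns,len(q),cv2.minAreaRect(q))
im,w=S['scene']['im'],S['scene']['w']
for k,(u,v) in {'R':(153,264),'B':(190,257),'Y':(155,297),'G':(193,290)}.items(): print(k,im[v,u],w[v,u].round(4))
to(.447,.0736,.16)
E
```

```text
('scene',) 1679 ((0.5367364287376404, -0.3115398585796356), (0.19250978529453278, 0.19411425292491913), 85.41899108886719)
('side',) 1078 ((0.5343079566955566, -0.30711829662323), (0.1987280398607254, 0.19583456218242645), 85.06033325195312)
('scene', 'side') 2757 ((0.5351888537406921, -0.307761013507843), (0.1997961401939392, 0.19780312478542328), 85.41899108886719)
R [180  37  33] [ 0.4879 -0.3507  0.0039]
B [ 34  78 146] [ 0.4938 -0.2614  0.0034]
Y [188 177  59] [ 0.5782 -0.3564  0.0085]
G [ 48 126  63] [ 0.5838 -0.2694  0.0054]
slide [ 443.7 -508.5   77.7] dr [-0.002  0.     0.366] t 0.1
```

>>> servo_tool:
  increments:
    - {"slide": [444,-508,78],"dr": [0,0,0.45],"jaw": 0.2}
    - {"slide": [444,-508,78],"dr": [0,0,0.45],"jaw": 0.2}
    - {"slide": [444,-508,78],"dr": [0,0,0.45],"jaw": 0.2}
    - {"slide": [444,-508,78],"dr": [0,0,0.45],"jaw": 0.2}
    - {"slide": [444,-508,78],"dr": [0,0,0.45],"jaw": 0.2}
    - {"slide": [444,-508,78],"dr": [0,0,0.45],"jaw": 0.2}
    - {"slide": [444,-508,78],"dr": [0,0,0.45],"jaw": 0.2}
    - {"slide": [444,-508,78],"dr": [0,0,0.45],"jaw": 0.2}
    - {"slide": [444,-508,78],"dr": [0,0,0.45],"jaw": 0.2}
    - {"slide": [444,-508,78],"dr": [0,0,0.45],"jaw": 0.2}
    - {"slide": [444,-508,78],"dr": [0,0,0.45],"jaw": 0.2}
    - {"slide": [444,-508,78],"dr": [0,0,0.45],"jaw": 0.2}
    - {"slide": [444,-508,78],"dr": [0,0,0.45],"jaw": 0.2}
    - {"slide": [444,-508,78],"dr": [0,0,0.45],"jaw": 0.2}
    - {"slide": [444,-508,78],"dr": [0,0,0.45],"jaw": 0.2}
    - {"slide": [444,-508,78],"dr": [0,0,0.45],"jaw": 0.2}
    - {"slide": [444,-508,78],"dr": [0,0,0.45],"jaw": 0.2}
    - {"slide": [444,-508,78],"dr": [0,0,0.45],"jaw": 0.2}
    - {"slide": [444,-508,78],"dr": [0,0,0.45],"jaw": 0.2}
    - {"slide": [444,-508,78],"dr": [0,0,0.45],"jaw": 0.2}
  force: 20

```text
t: 2.1
tool_pos: [0.4475, 0.0722, 0.3269]
orientation: [-3.139, 0.134, -0.001]
force: [0.5, -0.8, -0.3]
opening: 0.0746
gripper_force: 0.0
```

```bash
python3 - <<'E'
from h import *
to(.447,.0736,.04,-.084)
im,d,P=shot('wrist'); cv2.imwrite('pics/w1.png',im[...,::-1]); s=read_state(); print(s['opening'],s['q'].round(2))
E
```

```text
slide [ -0.7  -1.3 119.9] dr [-0.    -0.    -0.002] t 2.1
0.07456291728932125 [ 0.05 -0.23  1.98  0.    1.39  1.7 ]
```

View pics/w1.png

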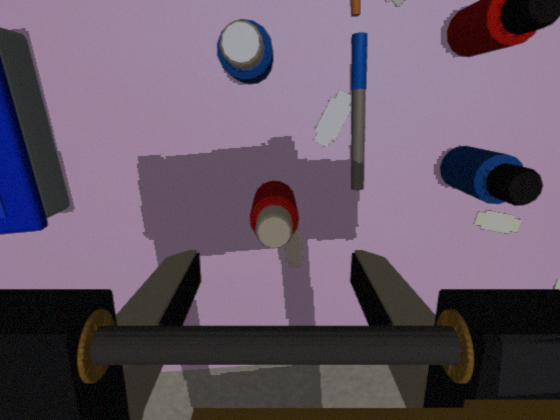

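The wrist view shows the red bottle's white cap at (274,225), centred between the fingers at (200) and (352). I'm descending to grip it.

>>> servo_tool:
  increments:
    - {"slide": [-1,-1,30],"dr": [0,0,0],"jaw": 0.2}
    - {"slide": [-1,-1,60],"dr": [0,0,0],"jaw": 0.2}
    - {"slide": [-1,-1,90],"dr": [0,0,0],"jaw": 0.2}
    - {"slide": [-1,-1,110],"dr": [0,0,0],"jaw": 0.2}
    - {"slide": [-1,-1,120],"dr": [0,0,0],"jaw": 0.2}
    - {"slide": [-1,-1,120],"dr": [0,0,0],"jaw": 0.2}
    - {"slide": [-1,-1,120],"dr": [0,0,0],"jaw": 0.8}
    - {"slide": [-1,-1,120],"dr": [0,0,0],"jaw": 0.8}
    - {"slide": [-1,-1,120],"dr": [0,0,0],"jaw": 0.8}
    - {"slide": [-1,-1,120],"dr": [0,0,0],"jaw": 0.8}
    - {"slide": [-1,-1,120],"dr": [0,0,0],"jaw": 0.8}
    - {"slide": [-1,-1,120],"dr": [0,0,0],"jaw": 0.8}
    - {"slide": [-1,-1,120],"dr": [0,0,0],"jaw": 0.8}
    - {"slide": [-1,-1,100],"dr": [0,0,0],"jaw": 0.8}
    - {"slide": [-1,-1,70],"dr": [0,0,0],"jaw": 0.8}
    - {"slide": [-1,-1,40],"dr": [0,0,0],"jaw": 0.8}
    - {"slide": [-1,-1,10],"dr": [0,0,0],"jaw": 0.8}
    - {"slide": [-1,-1,0],"dr": [0,0,0],"jaw": 0.8}
    - {"slide": [-1,-1,0],"dr": [0,0,0],"jaw": 0.8}
  force: 20

```text
t: 4.05
tool_pos: [0.4472, 0.074, 0.328]
orientation: [-3.138, 0.132, -0.005]
force: [-0.0, 0.1, -1.1]
opening: 0.036
gripper_force: 20.0
```

```bash
python3 -c "
from h import *
to(.4883,-.3493,.16,-.084)"
```

```text
slide [ 76.5 418.4   1.1] dr [-0.    -0.003 -0.   ] t 4.05
```

>>> servo_tool:
  increments:
    - {"slide": [4,20,1],"dr": [0,0,0],"jaw": 0.8}
    - {"slide": [11,60,1],"dr": [0,0,0],"jaw": 0.8}
    - {"slide": [18,100,1],"dr": [0,0,0],"jaw": 0.8}
    - {"slide": [26,140,1],"dr": [0,0,0],"jaw": 0.8}
    - {"slide": [33,180,1],"dr": [0,0,0],"jaw": 0.8}
    - {"slide": [40,220,1],"dr": [0,0,0],"jaw": 0.8}
    - {"slide": [48,260,1],"dr": [0,0,0],"jaw": 0.8}
    - {"slide": [55,300,1],"dr": [0,0,0],"jaw": 0.8}
    - {"slide": [62,340,1],"dr": [0,0,0],"jaw": 0.8}
    - {"slide": [69,375,1],"dr": [0,0,0],"jaw": 0.8}
    - {"slide": [74,400,1],"dr": [0,0,0],"jaw": 0.8}
    - {"slide": [77,415,1],"dr": [0,0,0],"jaw": 0.8}
    - {"slide": [77,418,1],"dr": [0,0,0],"jaw": 0.8}
    - {"slide": [77,418,1],"dr": [0,0,0],"jaw": 0.8}
    - {"slide": [77,418,1],"dr": [0,0,0],"jaw": 0.8}

```text
t: 5.55
tool_pos: [0.4883, -0.3478, 0.3252]
orientation: [-3.138, 0.131, 0.001]
force: [-0.2, 0.1, 0.2]
opening: 0.0359
gripper_force: 20.0
```

```bash
python3 - <<'E'
from h import *
to(.4883,-.3493,.049,-.084)
im,d,P=shot('scene');im2,_,_=shot('side')
a=cv2.resize(im[180:330,90:240],(400,400));b=cv2.resize(im2[90:240,220:370],(400,400))
cv2.imwrite('pics/c1.png',np.hstack([a,b])[...,::-1]); print(read_state()['opening'])
E
```

```text
slide [  0.2   1.6 109.2] dr [-0.001  0.001  0.001] t 5.55
0.03578041628206609
```

View pics/c1.png

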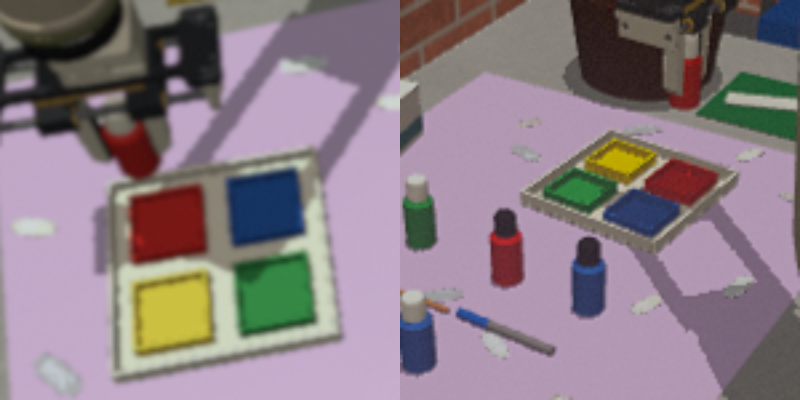

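The red bottle is held upright: at (130,150) in the left half of the crop, and at (685,80) in the right half, behind the tray. Both black-capped bottles stand undisturbed. I'm lowering it into the red cup.

>>> servo_tool:
  increments:
    - {"slide": [0,2,30],"dr": [0,0,0],"jaw": 0.8}
    - {"slide": [0,2,60],"dr": [0,0,0],"jaw": 0.8}
    - {"slide": [0,2,85],"dr": [0,0,0],"jaw": 0.8}
    - {"slide": [0,2,100],"dr": [0,0,0],"jaw": 0.8}
    - {"slide": [0,2,106],"dr": [0,0,0],"jaw": 0.8}
    - {"slide": [0,2,109],"dr": [0,0,0],"jaw": 0.8}
    - {"slide": [0,2,110],"dr": [0,0,0],"jaw": 0.8}
    - {"slide": [0,2,110],"dr": [0,0,0],"jaw": 0.8}
    - {"slide": [0,2,110],"dr": [0,0,0],"jaw": 0.8}

```text
t: 6.55
tool_pos: [0.4885, -0.3514, 0.217]
orientation: [3.138, -0.132, 0.002]
force: [-0.8, -0.3, -0.6]
opening: 0.0358
gripper_force: 20.0
```

```bash
python3 -c "
from h import *
to(.4883,-.3493,.049,-.084)
print(read_state()['force'])"
```

```text
slide [-0.3 -2.1  1. ] dr [ 0.001 -0.002 -0.   ] t 6.55
[-0.84015885 -0.32425412 -0.63010644]
```

>>> servo_tool:
  increments:
    - {"slide": [0,-1,1],"dr": [0,0,0],"jaw": 0.8}
    - {"slide": [0,-1,2],"dr": [0,0,0],"jaw": 0.8}
    - {"slide": [0,-1,2],"dr": [0,0,0],"jaw": 0.8}
    - {"slide": [0,-1,2],"dr": [0,0,0],"jaw": 0.35}
    - {"slide": [0,-1,2],"dr": [0,0,0],"jaw": 0.35}
    - {"slide": [0,-1,2],"dr": [0,0,0],"jaw": 0.35}
    - {"slide": [0,-1,2],"dr": [0,0,0],"jaw": 0.35}
    - {"slide": [0,-1,2],"dr": [0,0,0],"jaw": 0.35}
    - {"slide": [0,-1,-20],"dr": [0,0,0],"jaw": 0.35}
    - {"slide": [0,-1,-50],"dr": [0,0,0],"jaw": 0.35}
    - {"slide": [0,-1,-90],"dr": [0,0,0],"jaw": 0.35}
    - {"slide": [0,-1,-110],"dr": [0,0,0],"jaw": 0.35}
    - {"slide": [0,-1,-110],"dr": [0,0,0],"jaw": 0.35}

```text
t: 7.85
tool_pos: [0.4892, -0.3509, 0.3303]
orientation: [3.134, -0.132, 0.009]
force: [0.5, -0.6, 0.1]
opening: 0.0601
gripper_force: 0.0
```

```bash
python3 -c "
from h import *
to(.5612,.0824,.16,-.084)
im,d,P=shot('side');im,w=im,world(d,P)
q=w[(abs(w[...,0]-.488)<.035)&(abs(w[...,1]+.349)<.035)&(w[...,2]>.07)]
print(len(q),q.mean(0),q[:,2].max(),read_state()['opening'])"
```

```text
slide [  35.3 -437.9    1.6] dr [ 0.004 -0.006 -0.   ] t 7.85
1242 [ 0.47490316 -0.334294    0.32582283] 0.4724834917348108 0.060491627384480155
```

>>> servo_tool:
  increments:
    - {"slide": [35,-438,2],"dr": [0,0,0],"jaw": 0.2}
    - {"slide": [35,-438,2],"dr": [0,0,0],"jaw": 0.2}
    - {"slide": [35,-438,2],"dr": [0,0,0],"jaw": 0.2}
    - {"slide": [35,-438,2],"dr": [0,0,0],"jaw": 0.2}
    - {"slide": [35,-438,2],"dr": [0,0,0],"jaw": 0.2}
    - {"slide": [35,-438,2],"dr": [0,0,0],"jaw": 0.2}
    - {"slide": [35,-438,2],"dr": [0,0,0],"jaw": 0.2}
    - {"slide": [35,-438,2],"dr": [0,0,0],"jaw": 0.2}
    - {"slide": [35,-438,2],"dr": [0,0,0],"jaw": 0.2}
    - {"slide": [35,-438,2],"dr": [0,0,0],"jaw": 0.2}
    - {"slide": [35,-438,2],"dr": [0,0,0],"jaw": 0.2}
    - {"slide": [35,-438,2],"dr": [0,0,0],"jaw": 0.2}
    - {"slide": [35,-438,2],"dr": [0,0,0],"jaw": 0.2}
    - {"slide": [35,-438,2],"dr": [0,0,0],"jaw": 0.2}

```text
t: 9.3
tool_pos: [0.5598, 0.0822, 0.3235]
orientation: [3.139, -0.135, -0.0]
force: [0.4, -0.3, 0.6]
opening: 0.0744
gripper_force: 0.0
```

```bash
python3 - <<'E'
from h import *
to(.5612,.0824,.04,-.084)
im,d,P=shot('scene');im2,_,_=shot('side')
a=cv2.resize(im[180:330,90:240],(400,400));b=cv2.resize(im2[90:240,220:370],(400,400))
cv2.imwrite('pics/c2.png',np.hstack([a,b])[...,::-1])
w=world(d,P);q=w[(abs(w[...,0]-.488)<.035)&(abs(w[...,1]+.349)<.035)&(w[...,2]>.08)];print(q.mean(0),q[:,2].max())
E
```

```text
slide [  1.4  -0.3 116.5] dr [ 0.     0.    -0.002] t 9.3
[ 0.4919876  -0.35044008  0.08828061] 0.09274766326059337
```

View pics/c2.png

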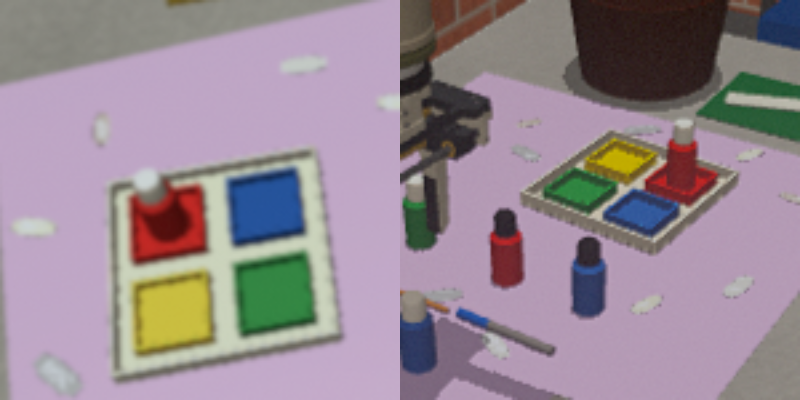

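The red bottle stands upright on the red cup's floor, with its cap at (150,185) in the left half and its measured top at 92 mm. Next is blue.

>>> servo_tool:
  increments:
    - {"slide": [1,0,30],"dr": [0,0,0],"jaw": 0.2}
    - {"slide": [1,0,60],"dr": [0,0,0],"jaw": 0.2}
    - {"slide": [1,0,90],"dr": [0,0,0],"jaw": 0.2}
    - {"slide": [1,0,108],"dr": [0,0,0],"jaw": 0.2}
    - {"slide": [1,0,117],"dr": [0,0,0],"jaw": 0.2}
    - {"slide": [1,0,117],"dr": [0,0,0],"jaw": 0.2}
    - {"slide": [1,0,117],"dr": [0,0,0],"jaw": 0.8}
    - {"slide": [1,0,117],"dr": [0,0,0],"jaw": 0.8}
    - {"slide": [1,0,117],"dr": [0,0,0],"jaw": 0.8}
    - {"slide": [1,0,117],"dr": [0,0,0],"jaw": 0.8}
    - {"slide": [1,0,117],"dr": [0,0,0],"jaw": 0.8}
    - {"slide": [1,0,117],"dr": [0,0,0],"jaw": 0.8}
    - {"slide": [1,0,117],"dr": [0,0,0],"jaw": 0.8}
    - {"slide": [1,0,97],"dr": [0,0,0],"jaw": 0.8}
    - {"slide": [1,0,67],"dr": [0,0,0],"jaw": 0.8}
    - {"slide": [1,0,37],"dr": [0,0,0],"jaw": 0.8}
    - {"slide": [1,0,7],"dr": [0,0,0],"jaw": 0.8}
    - {"slide": [1,0,-3],"dr": [0,0,0],"jaw": 0.8}
    - {"slide": [1,0,-3],"dr": [0,0,0],"jaw": 0.8}

```text
t: 11.3
tool_pos: [0.5614, 0.0835, 0.3283]
orientation: [-3.138, 0.132, -0.005]
force: [0.8, -0.2, -0.9]
opening: 0.0353
gripper_force: 20.0
```

```bash
python3 -c "
from h import *
to(.4957,-.2617,.16,-.084)"
```

```text
slide [-36.5 349.5   1. ] dr [-0.    -0.003 -0.   ] t 11.3
```

>>> servo_tool:
  increments:
    - {"slide": [-2,20,1],"dr": [0,0,0],"jaw": 0.8}
    - {"slide": [-6,60,1],"dr": [0,0,0],"jaw": 0.8}
    - {"slide": [-10,100,1],"dr": [0,0,0],"jaw": 0.8}
    - {"slide": [-15,140,1],"dr": [0,0,0],"jaw": 0.8}
    - {"slide": [-19,180,1],"dr": [0,0,0],"jaw": 0.8}
    - {"slide": [-23,220,1],"dr": [0,0,0],"jaw": 0.8}
    - {"slide": [-27,260,1],"dr": [0,0,0],"jaw": 0.8}
    - {"slide": [-31,300,1],"dr": [0,0,0],"jaw": 0.8}
    - {"slide": [-34,330,1],"dr": [0,0,0],"jaw": 0.8}
    - {"slide": [-36,345,1],"dr": [0,0,0],"jaw": 0.8}
    - {"slide": [-37,350,1],"dr": [0,0,0],"jaw": 0.8}
    - {"slide": [-37,350,1],"dr": [0,0,0],"jaw": 0.8}
    - {"slide": [-37,350,30],"dr": [0,0,0],"jaw": 0.8}
    - {"slide": [-37,350,60],"dr": [0,0,0],"jaw": 0.8}
    - {"slide": [-37,350,85],"dr": [0,0,0],"jaw": 0.8}
    - {"slide": [-37,350,100],"dr": [0,0,0],"jaw": 0.8}
    - {"slide": [-37,350,105],"dr": [0,0,0],"jaw": 0.8}
    - {"slide": [-37,350,108],"dr": [0,0,0],"jaw": 0.8}
    - {"slide": [-37,350,108],"dr": [0,0,0],"jaw": 0.8}
    - {"slide": [-37,350,108],"dr": [0,0,0],"jaw": 0.8}

```text
t: 13.3
tool_pos: [0.4952, -0.2625, 0.2201]
orientation: [3.138, -0.132, 0.003]
force: [-0.1, 0.2, 0.0]
opening: 0.0355
gripper_force: 20.0
```

```bash
python3 -c "
from h import *
to(.4957,-.2617,.048,-.084)"
```

```text
slide [ 0.5 -0.8  5.1] dr [ 0.001 -0.002 -0.   ] t 13.3
```

>>> servo_tool:
  increments:
    - {"slide": [0,0,2],"dr": [0,0,0],"jaw": 0.8}
    - {"slide": [0,0,4],"dr": [0,0,0],"jaw": 0.8}
    - {"slide": [0,0,5],"dr": [0,0,0],"jaw": 0.8}
    - {"slide": [0,0,5],"dr": [0,0,0],"jaw": 0.8}
    - {"slide": [0,0,5],"dr": [0,0,0],"jaw": 0.35}
    - {"slide": [0,0,5],"dr": [0,0,0],"jaw": 0.35}
    - {"slide": [0,0,5],"dr": [0,0,0],"jaw": 0.35}
    - {"slide": [0,0,5],"dr": [0,0,0],"jaw": 0.35}
    - {"slide": [0,0,5],"dr": [0,0,0],"jaw": 0.35}
    - {"slide": [0,0,-20],"dr": [0,0,0],"jaw": 0.35}
    - {"slide": [0,0,-50],"dr": [0,0,0],"jaw": 0.35}
    - {"slide": [0,0,-90],"dr": [0,0,0],"jaw": 0.35}
    - {"slide": [0,0,-108],"dr": [0,0,0],"jaw": 0.35}
    - {"slide": [0,0,-108],"dr": [0,0,0],"jaw": 0.35}

```text
t: 14.7
tool_pos: [0.4956, -0.2629, 0.3308]
orientation: [3.135, -0.132, 0.009]
force: [-1.0, 0.1, -0.6]
opening: 0.0604
gripper_force: 0.0
```

```bash
python3 -c "
from h import *
to(.6584,.0796,.16,-.084)"
```

```text
slide [ 133.4 -355.     3.5] dr [ 0.003 -0.006 -0.   ] t 14.7
```

>>> servo_tool:
  increments:
    - {"slide": [133,-355,3],"dr": [0,0,0],"jaw": 0.2}
    - {"slide": [133,-355,3],"dr": [0,0,0],"jaw": 0.2}
    - {"slide": [133,-355,3],"dr": [0,0,0],"jaw": 0.2}
    - {"slide": [133,-355,3],"dr": [0,0,0],"jaw": 0.2}
    - {"slide": [133,-355,3],"dr": [0,0,0],"jaw": 0.2}
    - {"slide": [133,-355,3],"dr": [0,0,0],"jaw": 0.2}
    - {"slide": [133,-355,3],"dr": [0,0,0],"jaw": 0.2}
    - {"slide": [133,-355,3],"dr": [0,0,0],"jaw": 0.2}
    - {"slide": [133,-355,3],"dr": [0,0,0],"jaw": 0.2}
    - {"slide": [133,-355,3],"dr": [0,0,0],"jaw": 0.2}
    - {"slide": [133,-355,3],"dr": [0,0,0],"jaw": 0.2}
    - {"slide": [133,-355,3],"dr": [0,0,0],"jaw": 0.2}

```text
t: 15.9
tool_pos: [0.6566, 0.0789, 0.3233]
orientation: [3.138, -0.135, -0.001]
force: [-0.4, 0.6, 0.0]
opening: 0.0742
gripper_force: 0.0
```

```bash
python3 - <<'E'
from h import *
to(.6584,.0796,.04,-.084)
im,d,P=shot('scene');im2,_,_=shot('side')
a=cv2.resize(im[180:330,90:240],(400,400));b=cv2.resize(im2[90:240,220:370],(400,400))
cv2.imwrite('pics/c3.png',np.hstack([a,b])[...,::-1])
w=world(d,P)
for c in((.488,-.349),(.4957,-.2617)):
    q=w[(abs(w[...,0]-c[0])<.035)&(abs(w[...,1]-c[1])<.035)&(w[...,2]>.08)];print(q.mean(0),q[:,2].max())
E
```

```text
slide [  1.8  -0.9 116.3] dr [ 0.     0.001 -0.002] t 15.9
[ 0.49273309 -0.3503693   0.08812466] 0.09441776586067878
[ 0.49836504 -0.26383035  0.08772328] 0.09389900913455444
```

View pics/c3.png

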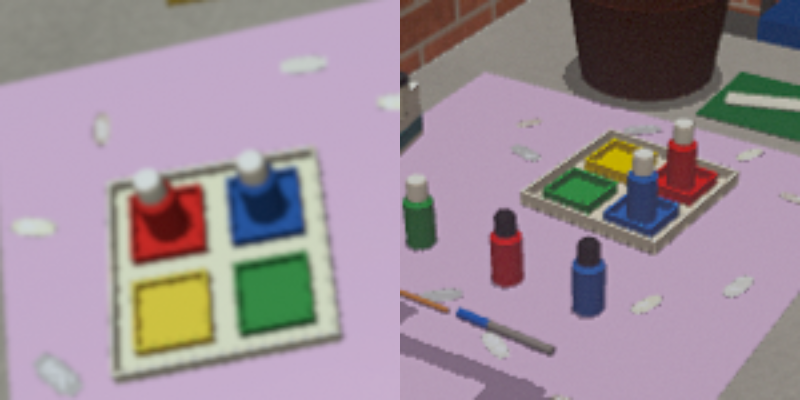

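Red and blue both stand upright in their own cups, with caps at (150,185) and (250,165). The black-capped bottles haven't moved. Next is yellow.

>>> servo_tool:
  increments:
    - {"slide": [2,-1,30],"dr": [0,0,0],"jaw": 0.2}
    - {"slide": [2,-1,60],"dr": [0,0,0],"jaw": 0.2}
    - {"slide": [2,-1,90],"dr": [0,0,0],"jaw": 0.2}
    - {"slide": [2,-1,108],"dr": [0,0,0],"jaw": 0.2}
    - {"slide": [2,-1,117],"dr": [0,0,0],"jaw": 0.2}
    - {"slide": [2,-1,117],"dr": [0,0,0],"jaw": 0.2}
    - {"slide": [2,-1,117],"dr": [0,0,0],"jaw": 0.8}
    - {"slide": [2,-1,117],"dr": [0,0,0],"jaw": 0.8}
    - {"slide": [2,-1,117],"dr": [0,0,0],"jaw": 0.8}
    - {"slide": [2,-1,117],"dr": [0,0,0],"jaw": 0.8}
    - {"slide": [2,-1,117],"dr": [0,0,0],"jaw": 0.8}
    - {"slide": [2,-1,117],"dr": [0,0,0],"jaw": 0.8}
    - {"slide": [2,-1,117],"dr": [0,0,0],"jaw": 0.8}
    - {"slide": [2,-1,97],"dr": [0,0,0],"jaw": 0.8}
    - {"slide": [2,-1,67],"dr": [0,0,0],"jaw": 0.8}
    - {"slide": [2,-1,37],"dr": [0,0,0],"jaw": 0.8}
    - {"slide": [2,-1,7],"dr": [0,0,0],"jaw": 0.8}
    - {"slide": [2,-1,-3],"dr": [0,0,0],"jaw": 0.8}
    - {"slide": [2,-1,-3],"dr": [0,0,0],"jaw": 0.8}

```text
t: 17.9
tool_pos: [0.6596, 0.0812, 0.3286]
orientation: [-3.138, 0.132, -0.006]
force: [-0.7, 0.2, -0.1]
opening: 0.0357
gripper_force: 20.0
```

```bash
python3 -c "
from h import *
to(.5759,-.3567,.16,-.084)"
```

```text
slide [-46.6 443.4   1.2] dr [-0.001 -0.004 -0.   ] t 17.9
```

>>> servo_tool:
  increments:
    - {"slide": [-2,20,1],"dr": [0,0,0],"jaw": 0.8}
    - {"slide": [-7,65,1],"dr": [0,0,0],"jaw": 0.8}
    - {"slide": [-12,110,1],"dr": [0,0,0],"jaw": 0.8}
    - {"slide": [-16,155,1],"dr": [0,0,0],"jaw": 0.8}
    - {"slide": [-21,200,1],"dr": [0,0,0],"jaw": 0.8}
    - {"slide": [-26,245,1],"dr": [0,0,0],"jaw": 0.8}
    - {"slide": [-31,290,1],"dr": [0,0,0],"jaw": 0.8}
    - {"slide": [-36,335,1],"dr": [0,0,0],"jaw": 0.8}
    - {"slide": [-40,380,1],"dr": [0,0,0],"jaw": 0.8}
    - {"slide": [-44,415,1],"dr": [0,0,0],"jaw": 0.8}
    - {"slide": [-46,436,1],"dr": [0,0,0],"jaw": 0.8}
    - {"slide": [-47,443,1],"dr": [0,0,0],"jaw": 0.8}
    - {"slide": [-47,443,1],"dr": [0,0,0],"jaw": 0.8}
    - {"slide": [-47,443,30],"dr": [0,0,0],"jaw": 0.8}
    - {"slide": [-47,443,60],"dr": [0,0,0],"jaw": 0.8}
    - {"slide": [-47,443,85],"dr": [0,0,0],"jaw": 0.8}
    - {"slide": [-47,443,100],"dr": [0,0,0],"jaw": 0.8}
    - {"slide": [-47,443,107],"dr": [0,0,0],"jaw": 0.8}
    - {"slide": [-47,443,108],"dr": [0,0,0],"jaw": 0.8}
    - {"slide": [-47,443,108],"dr": [0,0,0],"jaw": 0.8}

```text
t: 19.9
tool_pos: [0.5756, -0.3562, 0.22]
orientation: [3.138, -0.131, 0.002]
force: [-0.4, 0.4, 0.1]
opening: 0.0357
gripper_force: 20.0
```

```bash
python3 -c "
from h import *
to(.5759,-.3567,.048,-.084)"
```

```text
slide [0.4 0.4 5. ] dr [ 0.001 -0.001  0.   ] t 19.9
```

>>> servo_tool:
  increments:
    - {"slide": [0,0,2],"dr": [0,0,0],"jaw": 0.8}
    - {"slide": [0,0,4],"dr": [0,0,0],"jaw": 0.8}
    - {"slide": [0,0,5],"dr": [0,0,0],"jaw": 0.8}
    - {"slide": [0,0,5],"dr": [0,0,0],"jaw": 0.8}
    - {"slide": [0,0,5],"dr": [0,0,0],"jaw": 0.35}
    - {"slide": [0,0,5],"dr": [0,0,0],"jaw": 0.35}
    - {"slide": [0,0,5],"dr": [0,0,0],"jaw": 0.35}
    - {"slide": [0,0,5],"dr": [0,0,0],"jaw": 0.35}
    - {"slide": [0,0,5],"dr": [0,0,0],"jaw": 0.35}
    - {"slide": [0,0,-20],"dr": [0,0,0],"jaw": 0.35}
    - {"slide": [0,0,-50],"dr": [0,0,0],"jaw": 0.35}
    - {"slide": [0,0,-90],"dr": [0,0,0],"jaw": 0.35}
    - {"slide": [0,0,-108],"dr": [0,0,0],"jaw": 0.35}
    - {"slide": [0,0,-108],"dr": [0,0,0],"jaw": 0.35}

```text
t: 21.3
tool_pos: [0.576, -0.357, 0.3316]
orientation: [3.135, -0.132, 0.01]
force: [0.1, -0.5, 0.4]
opening: 0.0601
gripper_force: 0.0
```

```bash
python3 -c "
from h import *
to(.6925,-.0965,.16,-.084)"
```

```text
slide [  94.2 -269.4    4.2] dr [ 0.004 -0.006 -0.   ] t 21.3
```

>>> servo_tool:
  increments:
    - {"slide": [94,-269,4],"dr": [0,0,0],"jaw": 0.2}
    - {"slide": [94,-269,4],"dr": [0,0,0],"jaw": 0.2}
    - {"slide": [94,-269,4],"dr": [0,0,0],"jaw": 0.2}
    - {"slide": [94,-269,4],"dr": [0,0,0],"jaw": 0.2}
    - {"slide": [94,-269,4],"dr": [0,0,0],"jaw": 0.2}
    - {"slide": [94,-269,4],"dr": [0,0,0],"jaw": 0.2}
    - {"slide": [94,-269,4],"dr": [0,0,0],"jaw": 0.2}
    - {"slide": [94,-269,4],"dr": [0,0,0],"jaw": 0.2}
    - {"slide": [94,-269,4],"dr": [0,0,0],"jaw": 0.2}
    - {"slide": [94,-269,4],"dr": [0,0,0],"jaw": 0.2}
    - {"slide": [94,-269,4],"dr": [0,0,0],"jaw": 0.2}

```text
t: 22.4
tool_pos: [0.6908, -0.0976, 0.3226]
orientation: [3.139, -0.135, -0.0]
force: [0.8, 0.3, 0.5]
opening: 0.0746
gripper_force: 0.0
```

```bash
python3 - <<'E'
from h import *
to(.6925,-.0965,.04,-.084)
im,d,P=shot('wrist');im2,_,_=shot('side')
cv2.imwrite('pics/c4.png',np.hstack([cv2.resize(im,(480,360)),cv2.resize(im2[90:240,220:350],(312,360))])[...,::-1])
E
```

```text
slide [  1.6  -1.2 115.6] dr [ 0.     0.    -0.002] t 22.4
```

View pics/c4.png

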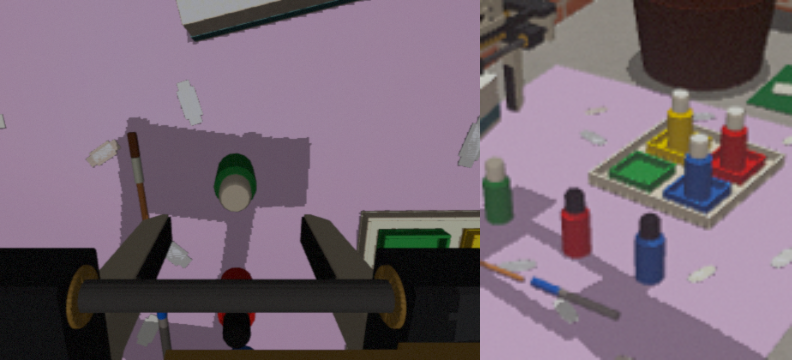

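Yellow stands in its cup at (680,130). The green cap at (236,192) is centred between the fingers, and the black-capped red bottle is well behind them.

>>> servo_tool:
  increments:
    - {"slide": [2,-1,30],"dr": [0,0,0],"jaw": 0.2}
    - {"slide": [2,-1,60],"dr": [0,0,0],"jaw": 0.2}
    - {"slide": [2,-1,90],"dr": [0,0,0],"jaw": 0.2}
    - {"slide": [2,-1,108],"dr": [0,0,0],"jaw": 0.2}
    - {"slide": [2,-1,116],"dr": [0,0,0],"jaw": 0.2}
    - {"slide": [2,-1,116],"dr": [0,0,0],"jaw": 0.2}
    - {"slide": [2,-1,116],"dr": [0,0,0],"jaw": 0.8}
    - {"slide": [2,-1,116],"dr": [0,0,0],"jaw": 0.8}
    - {"slide": [2,-1,116],"dr": [0,0,0],"jaw": 0.8}
    - {"slide": [2,-1,116],"dr": [0,0,0],"jaw": 0.8}
    - {"slide": [2,-1,116],"dr": [0,0,0],"jaw": 0.8}
    - {"slide": [2,-1,116],"dr": [0,0,0],"jaw": 0.8}
    - {"slide": [2,-1,116],"dr": [0,0,0],"jaw": 0.8}
    - {"slide": [2,-1,96],"dr": [0,0,0],"jaw": 0.8}
    - {"slide": [2,-1,66],"dr": [0,0,0],"jaw": 0.8}
    - {"slide": [2,-1,36],"dr": [0,0,0],"jaw": 0.8}
    - {"slide": [2,-1,6],"dr": [0,0,0],"jaw": 0.8}
    - {"slide": [2,-1,-4],"dr": [0,0,0],"jaw": 0.8}
    - {"slide": [2,-1,-4],"dr": [0,0,0],"jaw": 0.8}

```text
t: 24.4
tool_pos: [0.6939, -0.0955, 0.3287]
orientation: [3.138, -0.132, 0.006]
force: [0.9, -0.1, -0.3]
opening: 0.0355
gripper_force: 20.0
```

```bash
python3 -c "
from h import *
to(.5833,-.2691,.16,-.084)"
```

```text
slide [-95.6 182.3   1.5] dr [ 0.    -0.004 -0.   ] t 24.4
```

>>> servo_tool:
  increments:
    - {"slide": [-10,19,1],"dr": [0,0,0],"jaw": 0.8}
    - {"slide": [-27,52,1],"dr": [0,0,0],"jaw": 0.8}
    - {"slide": [-46,88,1],"dr": [0,0,0],"jaw": 0.8}
    - {"slide": [-65,124,1],"dr": [0,0,0],"jaw": 0.8}
    - {"slide": [-81,154,1],"dr": [0,0,0],"jaw": 0.8}
    - {"slide": [-91,174,1],"dr": [0,0,0],"jaw": 0.8}
    - {"slide": [-96,182,1],"dr": [0,0,0],"jaw": 0.8}
    - {"slide": [-96,182,1],"dr": [0,0,0],"jaw": 0.8}
    - {"slide": [-96,182,1],"dr": [0,0,0],"jaw": 0.8}
    - {"slide": [-96,182,30],"dr": [0,0,0],"jaw": 0.8}
    - {"slide": [-96,182,60],"dr": [0,0,0],"jaw": 0.8}
    - {"slide": [-96,182,85],"dr": [0,0,0],"jaw": 0.8}
    - {"slide": [-96,182,100],"dr": [0,0,0],"jaw": 0.8}
    - {"slide": [-96,182,107],"dr": [0,0,0],"jaw": 0.8}
    - {"slide": [-96,182,108],"dr": [0,0,0],"jaw": 0.8}
    - {"slide": [-96,182,108],"dr": [0,0,0],"jaw": 0.8}
    - {"slide": [-96,182,108],"dr": [0,0,0],"jaw": 0.8}

```text
t: 26.1
tool_pos: [0.583, -0.2689, 0.2205]
orientation: [3.138, -0.132, 0.004]
force: [-0.1, -0.4, 0.2]
opening: 0.0354
gripper_force: 20.0
```

```bash
python3 -c "
from h import *
to(.5833,-.2691,.048,-.084)"
```

```text
slide [0.3 0.1 5.5] dr [ 0.001 -0.002 -0.   ] t 26.1
```

>>> servo_tool:
  increments:
    - {"slide": [0,0,2],"dr": [0,0,0],"jaw": 0.8}
    - {"slide": [0,0,4],"dr": [0,0,0],"jaw": 0.8}
    - {"slide": [0,0,5],"dr": [0,0,0],"jaw": 0.8}
    - {"slide": [0,0,5],"dr": [0,0,0],"jaw": 0.8}
    - {"slide": [0,0,5],"dr": [0,0,0],"jaw": 0.35}
    - {"slide": [0,0,5],"dr": [0,0,0],"jaw": 0.35}
    - {"slide": [0,0,5],"dr": [0,0,0],"jaw": 0.35}
    - {"slide": [0,0,5],"dr": [0,0,0],"jaw": 0.35}
    - {"slide": [0,0,5],"dr": [0,0,0],"jaw": 0.35}
    - {"slide": [0,0,-20],"dr": [0,0,0],"jaw": 0.35}
    - {"slide": [0,0,-50],"dr": [0,0,0],"jaw": 0.35}
    - {"slide": [0,0,-90],"dr": [0,0,0],"jaw": 0.35}
    - {"slide": [0,0,-120],"dr": [0,0,0],"jaw": 0.35}
    - {"slide": [50,-50,-120],"dr": [0,0,0],"jaw": 0.35}
    - {"slide": [50,-100,-120],"dr": [0,0,0],"jaw": 0.35}
    - {"slide": [50,-150,-120],"dr": [0,0,0],"jaw": 0.35}
    - {"slide": [50,-200,-120],"dr": [0,0,0],"jaw": 0.35}
    - {"slide": [50,-250,-120],"dr": [0,0,0],"jaw": 0.35}
    - {"slide": [50,-250,-120],"dr": [0,0,0],"jaw": 0.35}
    - {"slide": [50,-250,-120],"dr": [0,0,0],"jaw": 0.35}

```text
t: 28.1
tool_pos: [0.6532, -0.021, 0.3387]
orientation: [-3.139, 0.126, 0.0]
force: [0.4, -0.5, 0.7]
opening: 0.0602
gripper_force: 0.0
```

```bash
python3 - <<'E'
from h import *
im,d,P=shot('scene');im2,d2,P2=shot('side')
a=cv2.resize(im[180:330,90:290],(480,360));b=cv2.resize(im2[90:240,220:350],(312,360))
cv2.imwrite('pics/c5.png',np.hstack([a,b])[...,::-1])
w=world(d,P);w2=world(d2,P2)
for k,c in dict(R=(.488,-.349),B=(.4957,-.2617),Y=(.5759,-.3567),G=(.5833,-.2691),kB=(.4633,-.0852),kR=(.5671,-.0868)).items():
    for ww in(w,w2):
        q=ww[(abs(ww[...,0]-c[0])<.03)&(abs(ww[...,1]-c[1])<.03)&(ww[...,2]>.077)&(ww[...,2]<.12)]
        print(k,q.mean(0).round(4) if len(q) else None,q[:,2].max() if len(q) else '')
E
```

```text
R [ 0.4926 -0.3505  0.0873] 0.09302679976114651
R [ 0.4857 -0.3432  0.0864] 0.09278807068295944
B [ 0.4991 -0.2636  0.0877] 0.093861519903343
B [ 0.4917 -0.256   0.0868] 0.09376108184848937
Y [ 0.5785 -0.3566  0.0872] 0.09362457912868652
Y [ 0.5708 -0.3492  0.0866] 0.09330374612223284
G [ 0.586  -0.2695  0.0875] 0.09446433102103753
G [ 0.5784 -0.2624  0.0867] 0.09342780077291374
kB [ 0.4659 -0.0876  0.0809] 0.08681050334167553
kB [ 0.4602 -0.0808  0.0826] 0.08660416854107827
kR [ 0.5713 -0.0999  0.0785] 0.07892943553026108
kR [ 0.5641 -0.0825  0.0824] 0.08861995149795725
```

View pics/c5.png

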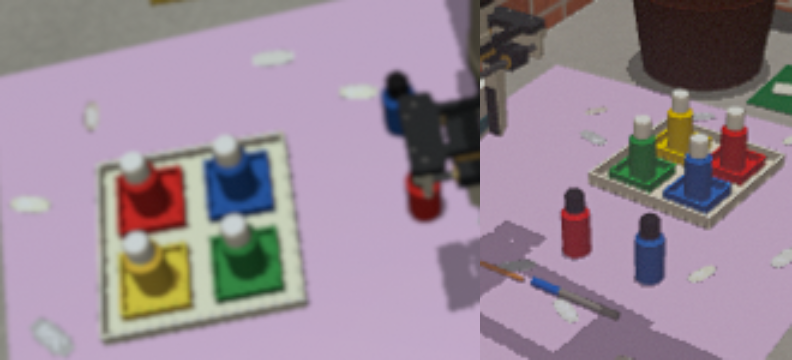

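All four inks stand upright in their matching cups, with tops measured at about 93 mm. Both black-capped bottles, at (575,225) and (650,250), are unmoved, and the arm is clear.

```bash
python3 -c "
from plant import close_job
print(close_job())"
```

```text
the job is handed in; nothing more can be done
None
```

The job is handed in: all four white-capped inks stand upright on the floors of their own-colour cups, both black-capped bottles are where they stood, and it took about 28 s.

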